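# Find the jig plate's soft foot and shim it

### The arm

A 6-joint arm with a two-finger parallel gripper is mounted at the origin on a cart in front of the work surface, level with it; the furniture and walls round the work are solid. World frame = base frame: x ahead of the robot, y to its left, z up, the work surface at z = 0. Lengths are in m, angles in rad, forces in N, time in s.
With the tool pointing down it reaches from about 0.425 to 0.95 m from the base axis. Payload 3.5 kg.
Tool frame: the origin (TCP) lies midway between the tips of the shut fingers; the grasp point (between the pads) lies 19 mm behind it (ctrl.hold_point_z is the distance from the TCP to the grasp point, in m); z points along the fingers, y is the line along which they close (so a half turn about z gives the same grasp; the last joint's range is limited). The gripper opens to 85 mm and grips with 20 to 120 N. Pads are 22 mm wide; open, the fingers measure 114 mm over their backs; the gripper's body (76 mm by 85 mm) begins 54 mm behind the grasp point. The pads swing forward as they close: fully open they stand 13 mm farther back than shut.
Start: joints at [1.104, 0.286, 1.577, -0, 1.279, -0.15], TCP at [0.21, 0.641, 0.231] pointing down, gripper open.
Joint ranges: [-2.77, 2.77], [-0.9, 2.22], [0.21, 2.48], [-1.53, 4.67], [0.24, 2.81], [-2.84, 2.84]. Speed limits (rad/s): [2.79, 2.79, 3.14, 3.14, 3.14, 3.14].

### API

Orientations are given as a unit quaternion [x, y, z, w].
In Python, from plant import readout, cams, sign_off, ctrl gives the robot as it stands. The module is installed in compiled form; this text tells all that it offers.
- The arm moves only by the tool step_arm, never from a script. Its argument "increments" is a list of rows, each a list of 2 entries, a list of its own where there are three numbers: the shift along the world's x, y, z in mm, then the turn, a rotation vector about the world's x, y, z in rad. In form: [[[x, y, z], [rx, ry, rz]], ...]. A call has 1 to 8 rows; each row shifts and turns the commanded pose from where the row before left it; what a row does not reach is not made up. A row lasts 1/12 s, in which the tool goes at most 41.7 mm and 7.16 degrees, less where a joint would pass 70% of its speed; a pose out of reach is approached as far as the arm can. A call is refused whole if a number of a shift passes 41.7 or a number of a turn 0.125, either way. A call with a gripper value outside its range is refused whole. "fingers" is the opening, from -1 (shut) to 1 (fully open), set as the call begins (left out, the last holds). The fingers move at their own pace and stop on an object; "grip_force" is the grip in N (left out, the last holds). Time passes only in rows, so rows that do not move let the fingers close. It gives the time, the measured TCP pose, the force, the opening and the grip force at its end, in the units of the state.
- readout.get_state(): the state, without advancing time (a new reading comes with each control period).
- cams.read_camera(name): name is "side" or "top" or "wrist"; returns the picture (400x640x3 uint8, red, green, blue); there is no depth.
- cams.get_calibration(name): a dict with "fx", "fy", "cx", "cy" (pixels), "eye" and "rotation" of the camera in the world; the wrist camera has in their place "T_tool_cam" (4x4, takes a point from camera to tool coordinates, whose origin is the TCP and whose axes are the flange's). Camera axes: x right, y up, looking along -z (the intrinsics and any distortion apply to the point x, -y, -z); pixel columns grow to the right and rows downward; lengths in m; the calibration is good to about 2 mm. A picture is of the moment at which its call begins: read the wrist's pose just before it. get_calibration takes no time and is no camera call.
- sign_off(): hands the job in; it is judged then, once.
The state is a dict: "time": time; "qpos": joint angles; "dq": joint speeds; "joint_efforts": joint torques, N m; "eef_pos": TCP position; "tcp_rot": TCP orientation; "contact_force": force on the tool from outside, world axes, zero at the start; "wrist_torque": the same for the moment, N m; "opening": opening from 0.0 (shut) to 1.0 (fully open); "finger_force": force on a finger pad.
Only numpy, scipy, OpenCV 4.12 (cv2) and the standard library are available. Lean on these libraries where they do the work, as an engineer would, in place of code of your own. Each camera call takes 0.05 s, during which the arm holds its last target. There are 200 camera calls.

### The job

The loose jig plate on the bench rocks because the pad under one of its four corners has gone soft. Press down on the corners one after another, straight above the feet, until you find the one that gives, push the raised shim lever beside that corner down flat, then press the corner once more, at least as firmly, to check that it no longer gives. Leave the other three shims up, do not lift or shift the plate, and leave the things lying round it alone.

Things in the scene. Friction and masses are not known exactly. Their poses are not given: they have to be found in the camera images.
- plate: Aluminium jig plate, 160 x 200 x 10 mm, 1 to 1.7 kg, with a board of parts in its middle (within 40 mm of the centre in x, 60 mm in y, up to 65 mm above the origin). Loose, on four feet on four pads on a fixed grey slab (196 x 276 x 10 mm). Origin: plate centre at the soles of the feet, 20 mm above the bench, 18 mm below the plate's top; x, y along the 160 and 200 mm sides, z up.
- corner_1 (a point): Where to press corner 1 (+x, +y in the plate's frame): bare plate top above the foot, 22 mm in from the 200 mm side, 20 mm from the 160 mm side; 38 mm above the bench when level. A firm corner stays when pressed; the one with the soft pad goes down 2.5 mm at 4 to 6 N and springs back. Any of the four may be soft; it cannot be seen.
- corner_2 (a point): Where to press corner 2 (+x, -y in the plate's frame): bare plate top above the foot, 22 mm in from the 200 mm side, 20 mm from the 160 mm side; 38 mm above the bench when level. A firm corner stays when pressed; the one with the soft pad goes down 2.5 mm at 4 to 6 N and springs back. Any of the four may be soft; it cannot be seen.
- corner_3 (a point): Where to press corner 3 (-x, -y in the plate's frame): bare plate top above the foot, 22 mm in from the 200 mm side, 20 mm from the 160 mm side; 38 mm above the bench when level. A firm corner stays when pressed; the one with the soft pad goes down 2.5 mm at 4 to 6 N and springs back. Any of the four may be soft; it cannot be seen.
- corner_4 (a point): Where to press corner 4 (-x, +y in the plate's frame): bare plate top above the foot, 22 mm in from the 200 mm side, 20 mm from the 160 mm side; 38 mm above the bench when level. A firm corner stays when pressed; the one with the soft pad goes down 2.5 mm at 4 to 6 N and springs back. Any of the four may be soft; it cannot be seen.
- shim_1 (a joint): Shim of corner 1: dark steel lever 17 x 62 x 4 mm hinged on the plate's +y edge, eccentric at its root. At the start 0 to 0.04 rad: raised, 55 degrees above level, outwards; 0.96: flat, upper face 37 mm above the bench. Stays where left; needs 2 to 5 N. Flat, it squeezes a soft pad 2.5 mm down to its solid stop and the plate stays level; on a firm pad it lifts the corner 2.5 mm.
- hinge_1 (a point): Hinge axis of shim 1: 28 mm further out (+y of the plate) than corner 1, 5 mm below the plate's top. The lever runs from here outwards and up; a fingertip coming straight down 30 mm further out than this axis meets the lever near its end and presses it flat. Free room beside the lever: 25 mm.
- tip_1 (a point): Middle of the free end of shim lever 1, on its upper face; when raised about 32 mm further out than the hinge and 53 mm above it, when flat 62 mm further out and 4 mm above it.
- shim_2 (a joint): Shim of corner 2: dark steel lever 17 x 62 x 4 mm hinged on the plate's -y edge, eccentric at its root. At the start 0 to 0.04 rad: raised, 55 degrees above level, outwards; 0.96: flat, upper face 37 mm above the bench. Stays where left; needs 2 to 5 N. Flat, it squeezes a soft pad 2.5 mm down to its solid stop and the plate stays level; on a firm pad it lifts the corner 2.5 mm.
- hinge_2 (a point): Hinge axis of shim 2: 28 mm further out (-y of the plate) than corner 2, 5 mm below the plate's top. The lever runs from here outwards and up; a fingertip coming straight down 30 mm further out than this axis meets the lever near its end and presses it flat. Free room beside the lever: 25 mm.
- tip_2 (a point): Middle of the free end of shim lever 2, on its upper face; when raised about 32 mm further out than the hinge and 53 mm above it, when flat 62 mm further out and 4 mm above it.
- shim_3 (a joint): Shim of corner 3: dark steel lever 17 x 62 x 4 mm hinged on the plate's -y edge, eccentric at its root. At the start 0 to 0.04 rad: raised, 55 degrees above level, outwards; 0.96: flat, upper face 37 mm above the bench. Stays where left; needs 2 to 5 N. Flat, it squeezes a soft pad 2.5 mm down to its solid stop and the plate stays level; on a firm pad it lifts the corner 2.5 mm.
- hinge_3 (a point): Hinge axis of shim 3: 28 mm further out (-y of the plate) than corner 3, 5 mm below the plate's top. The lever runs from here outwards and up; a fingertip coming straight down 30 mm further out than this axis meets the lever near its end and presses it flat. Free room beside the lever: 25 mm.
- tip_3 (a point): Middle of the free end of shim lever 3, on its upper face; when raised about 32 mm further out than the hinge and 53 mm above it, when flat 62 mm further out and 4 mm above it.
- shim_4 (a joint): Shim of corner 4: dark steel lever 17 x 62 x 4 mm hinged on the plate's +y edge, eccentric at its root. At the start 0 to 0.04 rad: raised, 55 degrees above level, outwards; 0.96: flat, upper face 37 mm above the bench. Stays where left; needs 2 to 5 N. Flat, it squeezes a soft pad 2.5 mm down to its solid stop and the plate stays level; on a firm pad it lifts the corner 2.5 mm.
- hinge_4 (a point): Hinge axis of shim 4: 28 mm further out (+y of the plate) than corner 4, 5 mm below the plate's top. The lever runs from here outwards and up; a fingertip coming straight down 30 mm further out than this axis meets the lever near its end and presses it flat. Free room beside the lever: 25 mm.
- tip_4 (a point): Middle of the free end of shim lever 4, on its upper face; when raised about 32 mm further out than the hinge and 53 mm above it, when flat 62 mm further out and 4 mm above it.
- flux_tin: Bystander: low round flux tin, 46 mm across, 18 mm high, loose on the bench between the two shims of the +y side. Origin under its centre. Leave it.
- capacitor: Bystander: blue can capacitor, 30 mm across, 46 mm high, standing loose on the bench between the two shims of the -y side. Origin under its centre. Leave it.
- solder_reel: Bystander: reel of solder wire, 49 mm across, 55 mm high, standing loose behind the jig. Origin under its centre. Leave it.
- side_cutter: Bystander: side cutter with blue handles, 52 x 108 x 11 mm, lying loose in front of the jig. Origin under its centre. Leave it.
- rubber_puck: Bystander: stepped black rubber foot, 36 mm across, 19 mm high, loose behind the jig. Origin under its centre. Leave it.

How it is judged:
On the way, in this order (a step that is already met when the one before it is completed fails the run):
1. the soft corner is pressed down by a fingertip above its foot until it has given by more than 1.5 mm, all shims still up (value of joint each of shim_1, shim_2, shim_3, shim_4 below 0.3 rad and contact force between the fingers and plate above 1 N and ((horizontal distance between the grasp point and corner_1 below 0.03 m and height (world z) of corner_1 below 0.0365 m) or (horizontal distance between the grasp point and corner_2 below 0.03 m and height (world z) of corner_2 below 0.0365 m) or (horizontal distance between the grasp point and corner_3 below 0.03 m and height (world z) of corner_3 below 0.0365 m) or (horizontal distance between the grasp point and corner_4 below 0.03 m and height (world z) of corner_4 below 0.0365 m))), for 0.1 s.
2. the shim of one corner is down flat, the other three up, and that corner of the plate is at its level height within 1.3 mm (at a firm corner the shim would lift it by 2.5 mm) ((((value of joint shim_1 above 0.86 rad and value of joint each of shim_2, shim_3, shim_4 below 0.3 rad) and height (world z) of corner_1 between 0.0367 and 0.0393 m) or ((value of joint shim_2 above 0.86 rad and value of joint each of shim_1, shim_3, shim_4 below 0.3 rad) and height (world z) of corner_2 between 0.0367 and 0.0393 m) or ((value of joint shim_3 above 0.86 rad and value of joint each of shim_1, shim_2, shim_4 below 0.3 rad) and height (world z) of corner_3 between 0.0367 and 0.0393 m) or ((value of joint shim_4 above 0.86 rad and value of joint each of shim_1, shim_2, shim_3 below 0.3 rad) and height (world z) of corner_4 between 0.0367 and 0.0393 m))), for 0.2 s.
3. the shimmed corner is pressed again above its foot with more than 3 N and stays level within 1.3 mm ((((value of joint shim_1 above 0.86 rad and value of joint each of shim_2, shim_3, shim_4 below 0.3 rad) and horizontal distance between the grasp point and corner_1 below 0.03 m and contact force between the fingers and plate above 3 N and height (world z) of corner_1 between 0.0367 and 0.0393 m) or ((value of joint shim_2 above 0.86 rad and value of joint each of shim_1, shim_3, shim_4 below 0.3 rad) and horizontal distance between the grasp point and corner_2 below 0.03 m and contact force between the fingers and plate above 3 N and height (world z) of corner_2 between 0.0367 and 0.0393 m) or ((value of joint shim_3 above 0.86 rad and value of joint each of shim_1, shim_2, shim_4 below 0.3 rad) and horizontal distance between the grasp point and corner_3 below 0.03 m and contact force between the fingers and plate above 3 N and height (world z) of corner_3 between 0.0367 and 0.0393 m) or ((value of joint shim_4 above 0.86 rad and value of joint each of shim_1, shim_2, shim_3 below 0.3 rad) and horizontal distance between the grasp point and corner_4 below 0.03 m and contact force between the fingers and plate above 3 N and height (world z) of corner_4 between 0.0367 and 0.0393 m))), for 0.2 s.
At the end, for the whole second after the job is handed in: One shim lever is within 0.1 rad of flat, the other three are within 0.3 rad of fully raised, and the plate rests level: each of its four corner points 38 mm above the bench within 1.3 mm (((value of joint shim_1 above 0.86 rad and value of joint each of shim_2, shim_3, shim_4 below 0.3 rad) or (value of joint shim_2 above 0.86 rad and value of joint each of shim_1, shim_3, shim_4 below 0.3 rad) or (value of joint shim_3 above 0.86 rad and value of joint each of shim_1, shim_2, shim_4 below 0.3 rad) or (value of joint shim_4 above 0.86 rad and value of joint each of shim_1, shim_2, shim_3 below 0.3 rad)) and height (world z) of corner_1 between 0.0367 and 0.0393 m and height (world z) of corner_2 between 0.0367 and 0.0393 m and height (world z) of corner_3 between 0.0367 and 0.0393 m and height (world z) of corner_4 between 0.0367 and 0.0393 m and linear speed of plate below 0.01 m/s); the robot touches nothing.
It fails at once if a shim is pushed down at a firm corner, so that it lifts the plate there by more than 1.5 mm ((value of joint shim_1 above 0.5 rad and height (world z) of corner_1 above 0.0395 m) or (value of joint shim_2 above 0.5 rad and height (world z) of corner_2 above 0.0395 m) or (value of joint shim_3 above 0.5 rad and height (world z) of corner_3 above 0.0395 m) or (value of joint shim_4 above 0.5 rad and height (world z) of corner_4 above 0.0395 m)).
It fails at once if the plate is lifted (centre more than 6 mm) or shifted by more than 12 mm (height (world z) of plate above 0.026 m or distance of plate from where it was at the start of the episode above 0.012 m).
It fails at once if a bystander is moved by more than 15 mm (distance of any of flux_tin, capacitor, solder_reel, side_cutter, rubber_puck from where it was at the start of the episode above 0.015 m).
It also fails if it takes over 58 s, if anything falls off the work surface, if the arm or the gripper's body presses on something with over 40 N, if the wrist force passes 120 N, or if a joint passes its speed limit or range.

## Working session

There is one attempt and no reset: what is moved stays moved. The work goes in short steps, Python scripts to look and compute and a tool call to move; the robot and the scene stay as the last step left them, time stands still between calls to the robot, and variables do not carry over. Pictures are saved under pics/ and viewed, at most 10 in all, crops included, and the job is handed in when it is done.

Besides the shell and the picture viewer there is one more tool, called by a JSON object that holds its "fn" and its "kwargs". step_arm: Moves the arm, as the interface text tells. Its arguments: {"type":"object","properties":{"increments":{"type":"array","items":{"type":"array"}},"fingers":{"type":"number"},"grip_force":{"type":"number"}},"required":["increments"]}

```bash
mkdir -p pics
python3 - <<'E'
from plant import readout, cams, ctrl
import cv2
s=readout.get_state(); print(s, ctrl.hold_point_z)
for n in("top","side"):
    cv2.imwrite(f"pics/{n}0.png",cams.read_camera(n)[:,:,::-1]); print(cams.get_calibration(n))
E
```

```text
{'time': 0.0, 'qpos': array([ 1.10395801e+00,  2.87214632e-01,  1.57816131e+00,  1.18530954e-05,
        1.27858420e+00, -1.50009771e-01]), 'dq': array([-0.00039303, -0.00065028,  0.00105322,  0.00093723,  0.00071347,
       -0.00142847]), 'joint_efforts': array([ 1.06016450e-03, -4.05966461e+01, -2.92633957e+01, -4.35208597e-05,
        5.73173966e-03,  5.18444978e-06]), 'eef_pos': array([0.20998053, 0.6408284 , 0.22992302]), 'tcp_rot': array([ 1.57754114e-01,  9.87477715e-01, -1.12616287e-03, -3.64739286e-04]), 'contact_force': array([ 0.25143394,  0.73029525, -0.00171586]), 'wrist_torque': array([0.01044121, 0.02287784, 0.00125655]), 'finger_force': 0.0, 'opening': 1.0005353229220524} 0.0187
{'fx': 370.8429162385187, 'fy': 370.8429162385187, 'cx': 317.3505235831405, 'cy': 195.47950835811864, 'eye': array([ 0.34520452, -0.20060796,  0.92391757]), 'rotation': array([-0.07953671,  0.05381606,  0.7108514 , -0.69675536])}
{'fx': 508.4266944481032, 'fy': 508.4266944481032, 'cx': 314.09762599191833, 'cy': 200.15826155820386, 'eye': array([ 0.35611728, -0.91304635,  0.61459068]), 'rotation': array([ 0.44936587, -0.05280461, -0.09408651,  0.88680873])}
```

View pics/top0.png

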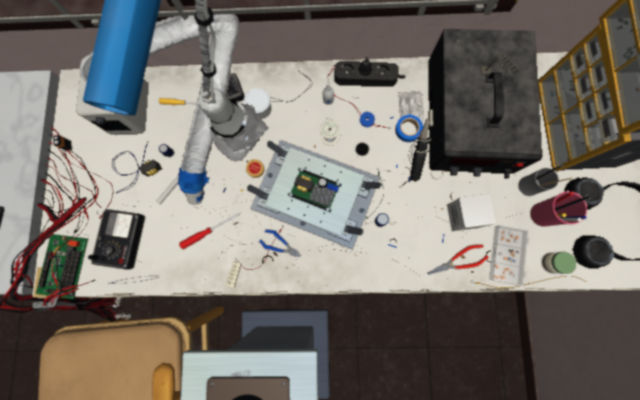

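View pics/side0.png

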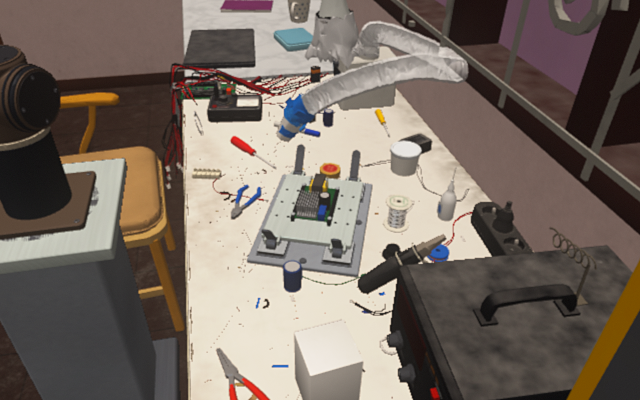

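The top view shows the plate at about (315,193), with the flux tin at (255,168), the capacitor at (382,220) and the levers at its left and right ends. Next I measure the plate.

```bash
cat > h.py <<'E'
import numpy as np, cv2
from scipy.spatial.transform import Rotation as R
from plant import readout, cams, ctrl
def cal(n):
    c=cams.get_calibration(n); return c,R.from_quat(c['rotation']).as_matrix()
def ray(n,uv,z):
    c,M=cal(n); uv=np.atleast_2d(uv).astype(float)
    d=np.c_[(uv[:,0]-c['cx'])/c['fx'],-(uv[:,1]-c['cy'])/c['fy'],-np.ones(len(uv))]@M.T
    return c['eye']+d*((z-c['eye'][2])/d[:,2])[:,None]
def proj(n,P):
    c,M=cal(n); p=(np.atleast_2d(P)-c['eye'])@M
    return np.c_[c['cx']+c['fx']*p[:,0]/-p[:,2],c['cy']-c['fy']*p[:,1]/-p[:,2]]
E
python3 - <<'E'
from h import *
for n,roi in(("top",(235,130,400,260)),("side",(230,130,400,310))):
    im=cv2.imread(f"pics/{n}0.png"); x0,y0,x1,y1=roi
    cr=im[y0:y1,x0:x1]; cv2.imwrite(f"pics/{n}c.png",cv2.resize(cr,None,fx=4 if n=="top" else 3.3,fy=4 if n=="top" else 3.3,interpolation=cv2.INTER_CUBIC))
    for p in([315,190],[335,185],[345,230],[255,205]) : print(n,p,im[p[1],p[0]])
    print(ray(n,[[315,193]],.038), proj(n,[[0,0,0],[.21,.64,.23]]))
E
```

```text
top [315, 190] [85 85 85]
top [335, 185] [89 64 36]
top [345, 230] [85 81 77]
top [255, 205] [154 150 145]
[[ 0.52123864 -0.16399647  0.038     ]] [[ 247.6314327   421.24180358]
 [-122.12733503  348.43247704]]
side [315, 190] [50 55 60]
side [335, 185] [186 198 197]
side [345, 230] [185 199 198]
side [255, 205] [204 222 231]
[[ 0.53693171 -0.12177867  0.038     ]] [[ 39.88330839 205.31423788]
 [142.9788019   -3.63148214]]
```

View pics/topc.png

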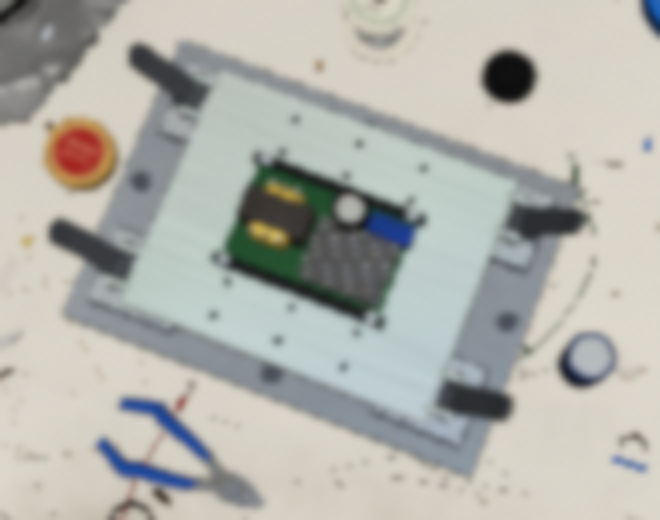

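View pics/sidec.png

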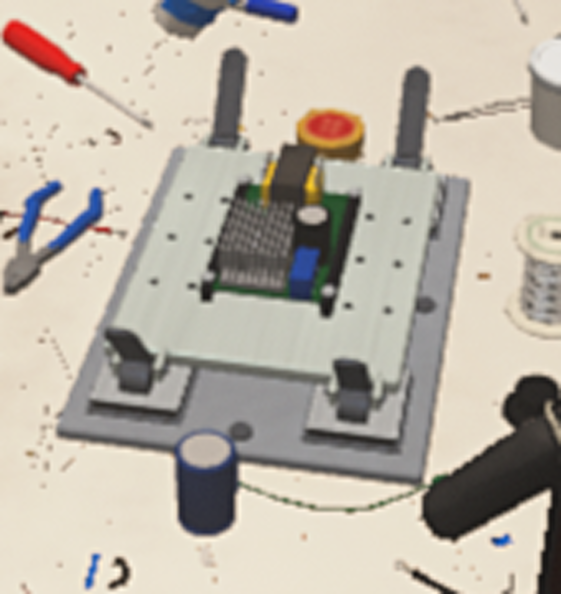

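The crops give the plate outline in the top crop as corners near (215,75), (515,185), (440,415) and (125,300). All four levers are raised. The side crop agrees. In world axes, +y points to the image left.

```bash
cat >> h.py <<'E'
def frame(n,im,roi,dbg=None):
    x0,y0,x1,y1=roi; a=im.astype(int); b,g,r=a[...,0],a[...,1],a[...,2]
    m=((g>=r)&(g>165)).astype(np.uint8)
    k=np.zeros_like(m); k[y0:y1,x0:x1]=m[y0:y1,x0:x1]
    k=cv2.morphologyEx(k,cv2.MORPH_OPEN,np.ones((5,5)))
    cs,_=cv2.findContours(k,cv2.RETR_EXTERNAL,cv2.CHAIN_APPROX_NONE)
    c=max(cs,key=cv2.contourArea); P=ray(n,c[:,0,:],.038)
    box=cv2.minAreaRect((P[:,:2]*1000).astype(np.float32))
    return box,c
def local(cx,cy,yaw,pts):
    c,s=np.cos(yaw),np.sin(yaw); return np.array(pts)@np.array([[c,s],[-s,c]])+[cx,cy]
E
python3 - <<'E'
from h import *
vis=[]
for n,roi in(("top",(235,130,400,260)),("side",(230,130,400,310))):
    im=cv2.imread(f"pics/{n}0.png"); box,c=frame(n,im,roi); print(n,box)
    pts=cv2.boxPoints(box)/1000
    uv=proj(n,np.c_[pts,np.full(4,.038)]); 
    o=cv2.resize(im,None,fx=4,fy=4); cv2.polylines(o,[(uv*4).astype(int)],True,(0,0,255),1); cv2.drawContours(o,[c*4],-1,(0,255,0),1)
    x0,y0,x1,y1=roi; vis.append(cv2.resize(o[y0*4:y1*4,x0*4:x1*4],(400,400)))
cv2.imwrite("pics/v.png",np.hstack(vis))
E
```

```text
top ((528.4931640625, -163.19091796875), (204.46876525878906, 159.88238525390625), 67.1766586303711)
side ((527.4484252929688, -164.13589477539062), (198.12188720703125, 158.73573303222656), 66.95489501953125)
```

View pics/v.png

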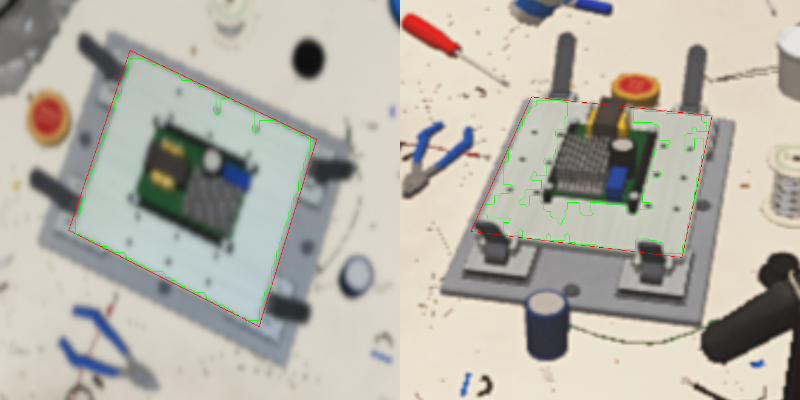

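Both views agree on the plate: centre (528,-164) mm and long side at 67.1°, so yaw is about -22.9°. Next I locate the white/blue arm-like fixture, which may obstruct the approach, and list the targets.

Run:
```python
from h import *
def tri(a,b):
    A=[];p=[]
    for n,uv in(("top",a),("side",b)):
        q=ray(n,[uv],0)[0]; e=cal(n)[0]['eye']; d=(q-e)/np.linalg.norm(q-e); A.append(np.eye(3)-np.outer(d,d)); p.append(A[-1]@e)
    return np.linalg.solve(sum(A),sum(p))
print("head",tri((190,185),(293,125)),"reel",tri((328,122),(398,198)),"elbow",tri((225,30),(465,70)))
for z in(0,.1,.2,.3): print(z,ray("top",[[190,195],[120,100],[205,90]],z).round(3).tolist(),ray("side",[[290,138],[465,80]],z).round(3).tolist())
cx,cy,y=528,-163.7,np.radians(-22.9)
print("corners",local(cx,cy,y,[(58,80),(58,-80),(-58,-80),(-58,80)]).round(1).tolist())
print("press",local(cx,cy,y,[(58,138),(58,-138),(-58,-138),(-58,138)]).round(1).tolist())
print("tip pred top",proj("top",np.c_[local(cx,cy,y,[(58,140),(58,-140),(-58,-140),(-58,140)])/1000,[.086]*4]).round(0).tolist())
```

```text
head [0.54383634 0.1408324  0.05101293] reel [ 0.68548097 -0.19872364  0.06196183] elbow [0.87586287 0.02011252 0.20048428]
0 [[0.531, 0.16, 0.0], [0.8, 0.366, -0.0], [0.821, 0.132, -0.0]] [[0.539, 0.17, 0.0], [1.124, 0.418, 0.0]]
0.1 [[0.511, 0.121, 0.1], [0.751, 0.305, 0.1], [0.77, 0.096, 0.1]] [[0.509, -0.006, 0.1], [0.999, 0.201, 0.1]]
0.2 [[0.491, 0.082, 0.2], [0.702, 0.243, 0.2], [0.718, 0.06, 0.2]] [[0.479, -0.182, 0.2], [0.874, -0.015, 0.2]]
0.3 [[0.471, 0.043, 0.3], [0.652, 0.182, 0.3], [0.667, 0.024, 0.3]] [[0.45, -0.358, 0.3], [0.749, -0.232, 0.3]]
corners [[612.6, -112.6], [550.3, -260.0], [443.4, -214.8], [505.7, -67.4]]
press [[635.1, -59.1], [527.7, -313.4], [420.9, -268.3], [528.3, -14.0]]
tip pred top [[269.0, 143.0], [380.0, 185.0], [362.0, 232.0], [249.0, 187.0]]
```

{"fn": "step_arm", "kwargs": {"increments": [[[16,-38,0],[0,0,-0.02]],[[16,-38,0],[0,0,-0.02]],[[16,-38,0],[0,0,-0.02]],[[16,-38,0],[0,0,-0.02]],[[16,-38,0],[0,0,0]],[[16,-38,0],[0,0,0]],[[16,-38,0],[0,0,0]],[[16,-38,0],[0,0,0]]], "fingers": -1}}

```text
time: 0.77
eef_pos: [0.3382, 0.3354, 0.2308]
tcp_rot: [0.197, 0.98, -0.0, -0.0]
contact_force: [1.4, 0.2, -0.2]
opening: -0.003
finger_force: 0.0
```

{"fn": "step_arm", "kwargs": {"increments": [[[17,-40,0],[0,0,0]],[[16,-38,0],[0,0,0]],[[16,-38,0],[0,0,0]],[[16,-38,0],[0,0,0]],[[16,-38,0],[0,0,0]],[[16,-38,0],[0,0,0]],[[16,-38,0],[0,0,0]],[[16,-38,0],[0,0,0]]]}}

```text
time: 1.43
eef_pos: [0.4666, 0.031, 0.2311]
tcp_rot: [0.197, 0.98, 0.0, -0.0]
contact_force: [0.9, -0.3, 0.5]
opening: -0.002
finger_force: 0.0
```

{"fn": "step_arm", "kwargs": {"increments": [[[16,-38,0],[0,0,0]],[[16,-38,-20],[0,0,0]],[[8,-22,-35],[0,0,0]],[[0,0,-40],[0,0,0]],[[0,0,-40],[0,0,0]],[[0,0,-20],[0,0,0]],[[0,0,0],[0,0,0]],[[0,0,0],[0,0,0]]]}}

```text
time: 2.1
eef_pos: [0.504, -0.061, 0.0773]
tcp_rot: [0.197, 0.98, 0.0, -0.002]
contact_force: [0.5, -0.8, 0.9]
opening: 0.002
finger_force: 0.0
```

{"fn": "step_arm", "kwargs": {"increments": [[[2,-6,-15],[0,0,0]],[[0,0,-10],[0,0,0]],[[0,0,-8],[0,0,0]],[[0,0,-3],[0,0,0]],[[0,0,0],[0,0,0]],[[0,0,0],[0,0,0]]]}}

```text
time: 2.6
eef_pos: [0.5073, -0.0672, 0.043]
tcp_rot: [0.197, 0.98, -0.0, 0.0]
contact_force: [0.1, -0.7, 0.6]
opening: 0.003
finger_force: 0.0
```

{"fn": "step_arm", "kwargs": {"increments": [[[0,0,-1],[0,0,0]],[[0,0,-1],[0,0,0]],[[0,0,-1],[0,0,0]],[[0,0,0],[0,0,0]],[[0,0,0],[0,0,0]]]}}

```text
time: 3.02
eef_pos: [0.507, -0.0672, 0.0396]
tcp_rot: [0.197, 0.98, -0.0, 0.0]
contact_force: [0.6, -0.6, -0.7]
opening: -0.001
finger_force: 0.0
```

{"fn": "step_arm", "kwargs": {"increments": [[[0,0,-1],[0,0,0]],[[0,0,-1],[0,0,0]],[[0,0,0],[0,0,0]],[[0,0,0],[0,0,0]]]}}

```text
time: 3.35
eef_pos: [0.5072, -0.0673, 0.038]
tcp_rot: [0.197, 0.98, -0.0, -0.0]
contact_force: [-2.4, 0.4, 4.1]
opening: -0.004
finger_force: 2.4
```

{"fn": "step_arm", "kwargs": {"increments": [[[0,0,-1],[0,0,0]],[[0,0,0],[0,0,0]],[[0,0,0],[0,0,0]]]}}

```text
time: 3.6
eef_pos: [0.5072, -0.0673, 0.038]
tcp_rot: [0.197, 0.98, -0.0, -0.0]
contact_force: [-4.1, 0.4, 11.2]
opening: -0.001
finger_force: 5.5
```

Corner 4 is firm: 11 N with no movement. Next is corner 1.

{"fn": "step_arm", "kwargs": {"increments": [[[0,0,15],[0,0,0]],[[0,0,40],[0,0,0]],[[26,-11,10],[0,0,0]],[[34,-14,0],[0,0,0]],[[26,-12,-10],[0,0,0]],[[20,-8,-35],[0,0,0]],[[0,0,-12],[0,0,0]],[[0,0,-4],[0,0,0]]]}}

```text
time: 4.27
eef_pos: [0.6115, -0.1121, 0.0363]
tcp_rot: [0.197, 0.98, 0.0, -0.003]
contact_force: [0.3, -1.2, 3.9]
opening: -0.002
finger_force: 1.8
```

{"fn": "step_arm", "kwargs": {"increments": [[[0,0,0],[0,0,0]],[[0,0,0],[0,0,0]],[[0,0,0],[0,0,0]]]}}

```text
time: 4.52
eef_pos: [0.613, -0.112, 0.0421]
tcp_rot: [0.197, 0.98, -0.0, 0.001]
contact_force: [-0.7, 1.0, -0.4]
opening: -0.0
finger_force: 0.0
```

The tip dipped to 36.3 mm here, which suggests a soft pad. I'll press properly.

{"fn": "step_arm", "kwargs": {"increments": [[[0,0,-2],[0,0,0]],[[0,0,-2],[0,0,0]],[[0,0,-1],[0,0,0]],[[0,0,0],[0,0,0]],[[0,0,0],[0,0,0]],[[0,0,0],[0,0,0]]]}}

```text
time: 5.02
eef_pos: [0.6136, -0.1122, 0.0364]
tcp_rot: [0.197, 0.98, 0.0, 0.001]
contact_force: [0.4, 1.2, 3.9]
opening: -0.002
finger_force: 2.0
```

{"fn": "step_arm", "kwargs": {"increments": [[[0,0,-1],[0,0,0]],[[0,0,0],[0,0,0]],[[0,0,0],[0,0,0]],[[0,0,0],[0,0,0]]]}}

```text
time: 5.35
eef_pos: [0.6138, -0.1122, 0.0357]
tcp_rot: [0.197, 0.98, 0.0, 0.001]
contact_force: [-0.3, 2.3, 6.9]
opening: -0.003
finger_force: 3.6
```

{"fn": "step_arm", "kwargs": {"increments": [[[0,0,-1],[0,0,0]],[[0,0,0],[0,0,0]],[[0,0,0],[0,0,0]],[[0,0,0],[0,0,0]]]}}

```text
time: 5.68
eef_pos: [0.6138, -0.1122, 0.0356]
tcp_rot: [0.197, 0.98, 0.0, 0.0]
contact_force: [-2.6, 3.0, 10.4]
opening: -0.002
finger_force: 5.5
```

Corner 1 is soft: it went down 2.4 mm to a stop. Now its shim lever.

{"fn": "step_arm", "kwargs": {"increments": [[[0,0,15],[0,0,0]],[[0,0,40],[0,0,0]],[[0,0,38],[0,0,0]],[[5,13,0],[0,0,0]],[[11,27,0],[0,0,0]],[[5,13,0],[0,0,0]],[[0,0,0],[0,0,0]],[[0,0,0],[0,0,0]]]}}

```text
time: 6.35
eef_pos: [0.6332, -0.0586, 0.1249]
tcp_rot: [0.196, 0.981, -0.0, -0.001]
contact_force: [-0.8, 0.9, 0.5]
opening: 0.001
finger_force: 0.0
```

{"fn": "step_arm", "kwargs": {"increments": [[[0,0,-10],[0,0,0]],[[0,0,-12],[0,0,0]],[[0,0,-10],[0,0,0]],[[0,0,-5],[0,0,0]],[[0,0,-5],[0,0,0]],[[0,0,-5],[0,0,0]],[[0,0,0],[0,0,0]]]}}

```text
time: 6.93
eef_pos: [0.6336, -0.0595, 0.0784]
tcp_rot: [0.197, 0.98, -0.0, -0.001]
contact_force: [-1.1, -0.8, 0.7]
opening: 0.001
finger_force: 0.5
```

Contact with the lever starts here. I'll keep going down gently.

{"fn": "step_arm", "kwargs": {"increments": [[[0,0,-5],[0,0,0]],[[0,0,-5],[0,0,0]],[[0,0,-5],[0,0,0]],[[0,0,-5],[0,0,0]],[[0,0,0],[0,0,0]]]}}

```text
time: 7.35
eef_pos: [0.6336, -0.059, 0.0585]
tcp_rot: [0.197, 0.98, 0.0, -0.0]
contact_force: [-0.5, -0.4, 1.0]
opening: 0.0
finger_force: 0.7
```

{"fn": "step_arm", "kwargs": {"increments": [[[0,0,-4],[0,0,0]],[[0,0,-4],[0,0,0]],[[0,0,-4],[0,0,0]],[[0,0,-4],[0,0,0]],[[0,0,-3],[0,0,0]],[[0,0,-2],[0,0,0]],[[0,0,0],[0,0,0]],[[0,0,0],[0,0,0]]]}}

```text
time: 8.02
eef_pos: [0.6333, -0.0593, 0.0377]
tcp_rot: [0.197, 0.98, -0.0, -0.001]
contact_force: [0.1, -0.8, 0.3]
opening: 0.002
finger_force: 0.1
```

{"fn": "step_arm", "kwargs": {"increments": [[[0,0,-1],[0,0,0]],[[0,0,-1],[0,0,0]],[[0,0,-1],[0,0,0]],[[0,0,0],[0,0,0]],[[0,0,0],[0,0,0]]]}}

```text
time: 8.43
eef_pos: [0.6335, -0.0593, 0.0366]
tcp_rot: [0.197, 0.98, -0.0, -0.001]
contact_force: [-4.7, 1.9, 7.8]
opening: -0.006
finger_force: 3.9
```

{"fn": "step_arm", "kwargs": {"increments": [[[0,0,-1],[0,0,0]],[[0,0,0],[0,0,0]],[[0,0,0],[0,0,0]]]}}

```text
time: 8.68
eef_pos: [0.6336, -0.0593, 0.0365]
tcp_rot: [0.197, 0.98, -0.0, -0.001]
contact_force: [-5.4, 1.3, 10.9]
opening: -0.0
finger_force: 5.5
```

{"fn": "step_arm", "kwargs": {"increments": [[[0,0,15],[0,0,0]],[[0,0,35],[0,0,0]],[[-5,-13,0],[0,0,0]],[[-11,-27,0],[0,0,0]],[[-4,-13,-15],[0,0,0]],[[0,0,-20],[0,0,0]],[[0,0,-6],[0,0,0]],[[0,0,0],[0,0,0]]]}}

```text
time: 9.35
eef_pos: [0.6122, -0.112, 0.0414]
tcp_rot: [0.197, 0.98, 0.0, -0.002]
contact_force: [-0.3, 0.4, -0.7]
opening: -0.002
finger_force: 0.0
```

Run:
```python
from h import *
print(readout.get_state()['eef_pos'])
im=cams.read_camera("side")[130:310,230:400,::-1]
cv2.imwrite("pics/s2.png",cv2.resize(im,None,fx=3.3,fy=3.3,interpolation=cv2.INTER_CUBIC))
```

```text
[ 0.61218865 -0.11198001  0.04135344]
```

View pics/s2.png

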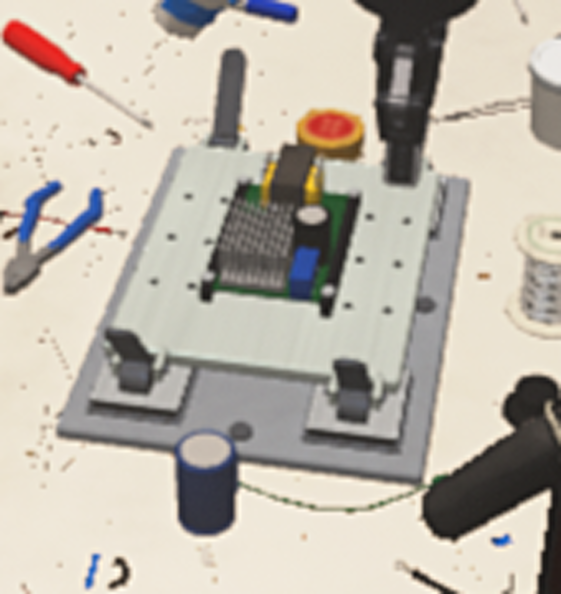

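The fingertip is above corner 1, at crop pixel (402,180). The other three levers are still up and nothing else has moved. Now the check press.

{"fn": "step_arm", "kwargs": {"increments": [[[0,0,-1],[0,0,0]],[[0,0,-1],[0,0,0]],[[0,0,-1],[0,0,0]],[[0,0,-1],[0,0,0]],[[0,0,0],[0,0,0]],[[0,0,0],[0,0,0]]]}}

```text
time: 9.9
eef_pos: [0.6141, -0.1122, 0.0397]
tcp_rot: [0.197, 0.98, -0.0, 0.0]
contact_force: [0.4, 0.1, -0.4]
opening: -0.003
finger_force: 0.0
```

{"fn": "step_arm", "kwargs": {"increments": [[[0,0,-1],[0,0,0]],[[0,0,0],[0,0,0]],[[0,0,0],[0,0,0]],[[0,0,0],[0,0,0]]]}}

```text
time: 10.23
eef_pos: [0.614, -0.1123, 0.0385]
tcp_rot: [0.197, 0.98, 0.0, -0.0]
contact_force: [-0.3, 0.3, -0.1]
opening: -0.002
finger_force: 0.0
```

{"fn": "step_arm", "kwargs": {"increments": [[[0,0,-1],[0,0,0]],[[0,0,-1],[0,0,0]],[[0,0,0],[0,0,0]],[[0,0,0],[0,0,0]],[[0,0,0],[0,0,0]]]}}

```text
time: 10.65
eef_pos: [0.6142, -0.1123, 0.0379]
tcp_rot: [0.197, 0.98, -0.0, -0.0]
contact_force: [-3.8, 1.2, 5.5]
opening: 0.001
finger_force: 3.1
```

{"fn": "step_arm", "kwargs": {"increments": [[[0,0,-0.6],[0,0,0]],[[0,0,0],[0,0,0]],[[0,0,0],[0,0,0]],[[0,0,0],[0,0,0]],[[0,0,0],[0,0,0]]]}}

```text
time: 11.07
eef_pos: [0.6142, -0.1123, 0.0378]
tcp_rot: [0.197, 0.98, -0.0, -0.0]
contact_force: [-3.6, 0.5, 8.9]
opening: -0.002
finger_force: 4.3
```

It stays at 37.8 mm with 9 N. I'll push a little more so it's at least as firm as the first press (10.4 N), then retreat.

{"fn": "step_arm", "kwargs": {"increments": [[[0,0,-0.6],[0,0,0]],[[0,0,0],[0,0,0]],[[0,0,0],[0,0,0]],[[0,0,0],[0,0,0]],[[0,0,0],[0,0,0]]]}}

```text
time: 11.48
eef_pos: [0.6143, -0.1123, 0.0377]
tcp_rot: [0.197, 0.98, -0.0, -0.0]
contact_force: [-4.8, 0.5, 12.0]
opening: -0.001
finger_force: 5.4
```

{"fn": "step_arm", "kwargs": {"increments": [[[0,0,10],[0,0,0]],[[0,0,35],[0,0,0]],[[0,0,40],[0,0,0]],[[0,0,40],[0,0,0]],[[-20,0,30],[0,0,0]],[[-40,0,0],[0,0,0]],[[-40,0,0],[0,0,0]],[[0,0,0],[0,0,0]]]}}

```text
time: 12.15
eef_pos: [0.5065, -0.1102, 0.1874]
tcp_rot: [0.197, 0.98, 0.001, -0.004]
contact_force: [0.0, -0.2, -2.9]
opening: 0.002
finger_force: 0.0
```

{"fn": "step_arm", "kwargs": {"increments": [[[-30,25,0],[0,0,0]],[[-10,38,0],[0,0,0]],[[0,40,0],[0,0,0]],[[0,40,0],[0,0,0]],[[0,40,0],[0,0,0]],[[0,20,0],[0,0,0]],[[0,0,0],[0,0,0]],[[0,0,0],[0,0,0]]]}}

```text
time: 12.82
eef_pos: [0.4738, 0.0915, 0.1904]
tcp_rot: [0.196, 0.981, -0.0, 0.0]
contact_force: [0.0, -0.5, -0.8]
opening: -0.0
finger_force: 0.0
```

Run:
```python
from h import *
im=cams.read_camera("side")[130:310,230:400,::-1]
t=cams.read_camera("top")[130:260,235:400,::-1]
f=lambda a:cv2.resize(a,(400,420),interpolation=cv2.INTER_CUBIC)
cv2.imwrite("pics/s3.png",np.hstack([f(im),f(t)]))
```

```text
(no output)
```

View pics/s3.png

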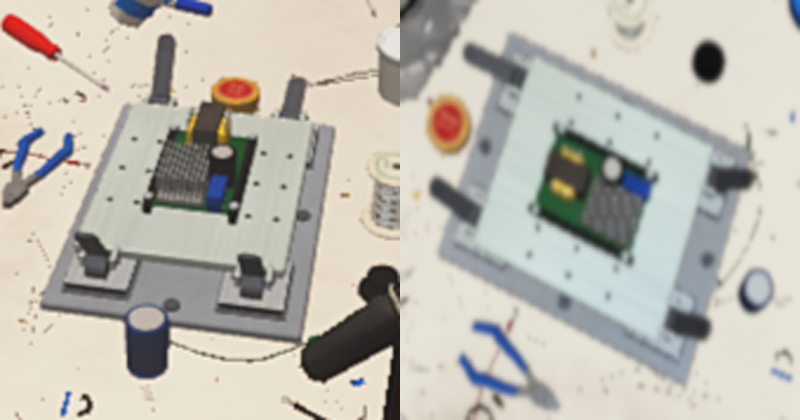

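In the side view, lever 1 lies flat, foreshortened at about (292,98). The other three levers are up, and the plate and bystanders haven't moved.

```bash
python3 -c "
from plant import sign_off; print(sign_off())"
```

```text
the job is handed in; nothing more can be done
None
```

Corner 1 was the soft one: it gave 2.4 mm, and after I pushed shim 1 flat it held at about 37.7 mm under 12 N; corner 4 tested firm, corners 2 and 3 weren't pressed, and the job is handed in (no verdict was returned).

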